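# Switch the coffee warmers over to decaf

### The arm

A 6-joint arm with a two-finger parallel gripper is mounted at the origin on the work surface. World frame = base frame: x ahead of the robot, y to its left, z up, the work surface at z = 0. Lengths are in m, angles in degrees, forces in N, time in s.
With the tool pointing down it reaches from about 0.275 to 0.75 m from the base axis. Payload 10.2 kg.
Tool frame: the origin (TCP) lies at the very end of the fingers, on their centre line; the grasp point (between the pads) lies ctrl.grip_point_offset behind it (ctrl.grip_point_offset is the distance from the TCP to the grasp point, in m); z points along the fingers, y is the line along which they close (so a half turn about z gives the same grasp; the last joint's range is limited). The gripper opens to 85 mm and grips with 20 to 120 N. Pads are 22 mm wide; open, the fingers measure 114 mm over their backs; the gripper's body (76 mm by 85 mm) begins 54 mm behind the grasp point. The pads swing forward as they close: fully open they stand 13 mm farther back than shut.
Start: joints at [-88.717, 17.928, 85.812, -0, 76.261, -12.8], TCP at [0.128, -0.509, 0.231] pointing down, gripper open.
Joint ranges: [-168.41, 168.41], [-55.51, 124.54], [10.69, 146.95], [-70.63, 250.63], [1, 178], [-165.06, 165.06]. Speed limits (degrees/s): [136.94, 136.94, 172.46, 180, 180, 180].

### API

Orientations are given as a 3x3 rotation matrix whose columns are the frame's x, y, z axes.
In Python, from bench import ctrl, cams gives the robot as it stands. The module is installed in compiled form; this text tells all that it offers.
- The arm moves only by the shell command python3 -m crank 'ROWS' [OPENING]. ROWS is a JSON object of lists of equal length, an entry for each row: "translation": the shift along the tool's x, y, z in cm, a list of three; "roll": the turn about the tool's z in degrees. In form: {"translation": [[tx, ty, tz], ...], "roll": [roll, ...]}. A call has 1 to 5 rows; each row shifts and turns the commanded pose from where the row before left it, along the tool's axes as they then stand; what a row does not reach is not made up. A row lasts 1/10 s, in which the tool goes at most 50 mm and 8.59 degrees, less where a joint would pass 70% of its speed; a pose out of reach is approached as far as the arm can. A call is refused whole if a number of a shift passes 5 or a number of a turn 8.59, either way. A call with a gripper value outside its range is refused whole. OPENING is the opening, from 0 (shut) to 1 (fully open), set as the call begins (- or left out, the last holds). The fingers move at their own pace and stop on an object; the grip force is fixed at half the most. Time passes only in rows, so rows that do not move let the fingers close. It gives the time, the measured TCP pose, the force, the opening and the grip force at its end, in the units of the state.
- ctrl.get_obs(): the state, without advancing time (a new reading comes with each control period).
- cams.grab_frame(name): name is "side" or "top"; returns (picture, depth): 400x640x3 uint8, red, green, blue; 400x640 float32, m along the optical axis (not along the pixel's ray), 0 where there is no reading.
- cams.camera_model(name): a dict with "camera_matrix" (3x3 intrinsics, pixels), "R" (3x3) and "t" (3): a world point X has camera coordinates R X + t. Camera axes: x right, y down, z forward; pixel columns grow to the right and rows downward; lengths in m; the calibration is good to about 2 mm. A picture is of the moment at which its call begins. camera_model takes no time and is no camera call.
- ctrl.sign_off(): hands the job in; it is judged then, once.
The state is a dict: "t": time; "qpos": joint angles; "dq": joint speeds; "effort": joint torques, N m; "tcp_pos": TCP position; "orientation": TCP orientation; "wrist_force": force on the tool from outside, world axes, zero at the start; "torque": the same for the moment, N m; "finger_gap": opening from 0.0 (shut) to 1.0 (fully open); "grip_force": force on a finger pad.
Only numpy, scipy, OpenCV 4.12 (cv2) and the standard library are available. Lean on these libraries where they do the work, as an engineer would, in place of code of your own. Each camera call takes 0.05 s, during which the arm holds its last target. There are 200 camera calls.

### The job

The fresh decaf has just been set on its warmer and the regular is finished: flip the toggle switch of the warmer under the orange-handled pot on (lever back, towards the pot) and flip the one under the black-handled pot off (lever forward, away from the pot), in either order. Push each lever with the fingertips until it snaps over; do not lift or shift the pots, and leave everything else on the counter where it stands.

Things in the scene. Friction and masses are not known exactly. Their poses are not given: they have to be found in the camera images.
- warmer_decaf: Fixed steel coffee warmer, 190 mm wide (y), x from -200 to +90 mm. Origin on the counter under the hot plate's axis; +x points from the sloped black console in front back to the plate. Plate top 72 mm up, 128 mm across. Console top rises from 46 mm (x = -200) to 67 mm (x = -100). Its toggle stands on the console at x = -155 mm, y = 0. This one carries the orange-handled pot.
- warmer_regular: Fixed steel coffee warmer, 190 mm wide (y), x from -200 to +90 mm. Origin on the counter under the hot plate's axis; +x points from the sloped black console in front back to the plate. Plate top 72 mm up, 128 mm across. Console top rises from 46 mm (x = -200) to 67 mm (x = -100). Its toggle stands on the console at x = -155 mm, y = 0. This one carries the black-handled pot.
- toggle_decaf (a joint): Toggle lever of the warmer under the orange-handled pot, rad, hinged about the warmer's y axis. Stops: -0.33 OFF, leaning forward from the plate; +0.33 ON, leaning back to the plate, by a red dot. At 0 it is square to the console, 0.21 rad forward of vertical. A spring snaps it to the nearer stop once past 0; about 4 N at the tip starts it. Starts OFF.
- toggle_decaf_tip (a point): Rounded free end of the toggle lever on the warmer under the orange-handled pot: a white bat 10 to 11 mm thick, its end 36 mm from the hinge; the lower 9 mm is hidden by a fixed bushing 13 mm across.
- toggle_decaf_foot (a point): Hinge point of the toggle on the warmer under the orange-handled pot, fixed on the console surface, 55 mm above the counter; axes as the warmer's.
- pot_decaf: Steel coffee pot with orange collar, lid and handle, 136 mm wide, 162 mm tall, standing loose on the plate of warmer_decaf; origin at the centre of its underside; the handle reaches 122 mm out along its own -x axis, between 37 and 143 mm above its underside.
- toggle_regular (a joint): Toggle lever of the warmer under the black-handled pot, rad, hinged about the warmer's y axis. Stops: -0.33 OFF, leaning forward from the plate; +0.33 ON, leaning back to the plate, by a red dot. At 0 it is square to the console, 0.21 rad forward of vertical. A spring snaps it to the nearer stop once past 0; about 4 N at the tip starts it. Starts ON.
- toggle_regular_tip (a point): Rounded free end of the toggle lever on the warmer under the black-handled pot: a white bat 10 to 11 mm thick, its end 36 mm from the hinge; the lower 9 mm is hidden by a fixed bushing 13 mm across.
- toggle_regular_foot (a point): Hinge point of the toggle on the warmer under the black-handled pot, fixed on the console surface, 55 mm above the counter; axes as the warmer's.
- pot_regular: Steel coffee pot with black collar, lid and handle, 136 mm wide, 162 mm tall, standing loose on the plate of warmer_regular; origin at the centre of its underside; the handle reaches 122 mm out along its own -x axis, between 37 and 143 mm above its underside.
- milk_jug: Bystander: steel milk jug, 85 mm wide, 100 mm tall; origin at the centre of its underside.
- cup: Bystander: white handled cup, 68 mm wide, 58 mm tall; origin at the centre of its underside.
- cup_stack: Bystander: stack of white paper cups, 86 mm wide, 147 mm tall; origin at the centre of its underside.
- sugar: Bystander: glass sugar pourer with steel cap, 72 mm wide, 144 mm tall; origin at the centre of its underside.
- tamper: Bystander: wooden-handled coffee tamper standing on its steel foot, 58 mm wide, 90 mm tall; origin at the centre of its underside.
Mind the look-alikes: they are no part of the job. What is shaped like the pot_decaf but purple is not meant. What is shaped like the pot_regular but yellow is not meant.

How it is judged:
By the outcome, as a careful person would: the job done as asked, in the order asked, and still so for the second after the job is handed in, with the robot touching nothing.
It also fails if it takes over 51 s, if anything falls off the work surface, if the arm or the gripper's body presses on something with over 40 N, if the wrist force passes 120 N, or if a joint passes its speed limit or range.

## Working session

There is one attempt and no reset: what is moved stays moved. The work goes in short steps, Python scripts to look and compute and a shell command to move; the robot and the scene stay as the last step left them, time stands still between calls to the robot, and variables do not carry over. Pictures are saved under pics/ and viewed, at most 10 in all, crops included, and the job is handed in when it is done.

```bash
mkdir -p pics; python3 - <<'E'
from bench import ctrl,cams
import cv2,numpy as np
for n in("top","side"):
    p,d=cams.grab_frame(n);cv2.imwrite(f"pics/{n}0.png",p[:,:,::-1]);np.savez(f"{n}0.npz",p=p,d=d)
    m=cams.camera_model(n);print(n,m)
o=ctrl.get_obs();print(o,ctrl.grip_point_offset)
E
```

```text
top {'camera_matrix': array([[491.78588197,   0.        , 321.85880667],
       [  0.        , 491.78588197, 202.08566398],
       [  0.        ,   0.        ,   1.        ]]), 'R': array([[-0.00867327, -0.99993425, -0.0075008 ],
       [-0.98076648,  0.00996924, -0.19493005],
       [ 0.19499201,  0.00566585, -0.98078847]]), 't': array([0.08317375, 0.46268716, 1.56923479])}
side {'camera_matrix': array([[470.17869302,   0.        , 316.00393   ],
       [  0.        , 470.17869302, 196.37572393],
       [  0.        ,   0.        ,   1.        ]]), 'R': array([[-0.8400414 ,  0.54219779, -0.01876174],
       [ 0.37320475,  0.55242458, -0.74534911],
       [-0.3937622 , -0.63312608, -0.66641031]]), 't': array([ 0.3220114 , -0.14578751,  1.83819057])}
{'t': 0.1, 'qpos': array([-8.87171467e+01,  1.79558970e+01,  8.58486468e+01, -1.45671121e-04,
        7.62595644e+01, -1.27990321e+01]), 'dq': array([-0.00961164, -0.07105334, -0.20433815,  0.01139874, -0.02300996,
        0.05754891]), 'effort': array([ 2.61078450e-03, -4.12896788e+01, -2.60143089e+01, -1.58432717e-04,
        3.00679079e-03,  1.20591366e-05]), 'tcp_pos': array([ 0.12772697, -0.50900112,  0.23080198]), 'orientation': array([[ 9.69948844e-01,  2.43308937e-01, -2.75191379e-05],
       [ 2.43308814e-01, -9.69948230e-01,  1.11856351e-03],
       [ 2.45464359e-04, -1.09164503e-03, -9.99999374e-01]]), 'wrist_force': array([-0.16386575, -0.19292454,  0.27413133]), 'torque': array([0.00321726, 0.03424341, 0.0729214 ]), 'grip_force': 0.0, 'finger_gap': 1.0001460777611866} 0.0187
```

View pics/top0.png

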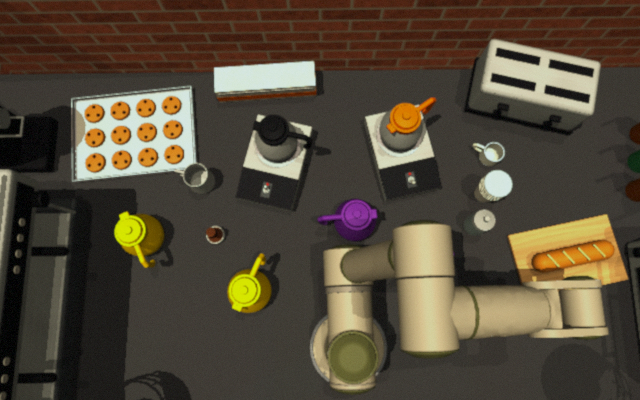

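View pics/side0.png

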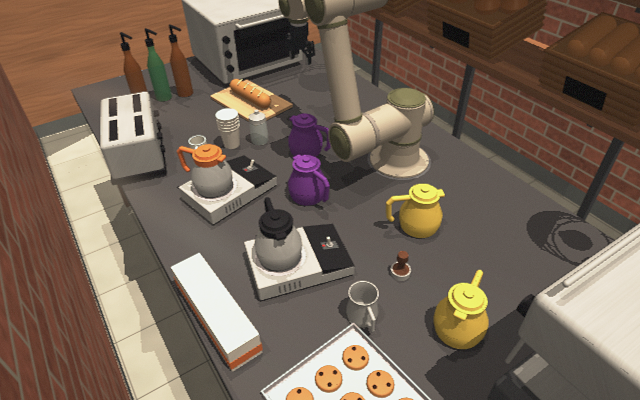

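The top view shows the black-handled pot's warmer with its toggle near (266,188) and the orange one's near (410,180). A purple pot stands at (355,220), between the arm and the decaf warmer. In the side view the toggles are near (328,243) and (250,165).

```bash
cat > h.py <<'E'
import numpy as np,cv2
from bench import ctrl,cams
def cloud(n,d):
    m=cams.camera_model(n);K=m["camera_matrix"];v,u=np.mgrid[:400,:640]
    c=np.stack([(u-K[0,2])/K[0,0]*d,(v-K[1,2])/K[1,1]*d,d],-1)
    return (c-m["t"])@m["R"]
def proj(n,X):
    m=cams.camera_model(n);c=m["R"]@np.array(X)+m["t"];p=m["camera_matrix"]@c;return p[:2]/p[2]
E
python3 - <<'E'
from h import *
W={}
for n,cs in(("top",dict(reg=(266,188),dec=(410,180))),("side",dict(reg=(328,243),dec=(250,165)))):
    z=np.load(n+"0.npz");P=cloud(n,z["d"]);p=z["p"]
    for k,(u,v) in cs.items():
        q=P[v-12:v+13,u-12:u+13].reshape(-1,3);c=p[v-12:v+13,u-12:u+13].reshape(-1,3).astype(int)
        hi=(q[:,2]>.07)&(q[:,2]<.11)
        print(n,k,"toggle hi pts",hi.sum(),q[hi].mean(0).round(4),q[hi].max(0).round(4),q[hi].min(0).round(4))
        if n=="top":
            mask=((P[...,2]>.03)&(P[...,2]<.09)).astype(np.uint8)
            # whole blob incl. pot
            mask=((P[...,2]>.03)&(P[...,2]<.3)).astype(np.uint8)
            nl,L=cv2.connectedComponents(mask);b=(L==L[v,u])&(P[...,2]<.085)
            r=cv2.minAreaRect(P[b][:,:2].astype(np.float32)*1000);print(k,b.sum(),r)
            print(cv2.boxPoints(r).round())
        s=cv2.resize(p[v-25:v+25,u-33:u+34],None,fx=6,fy=6,interpolation=cv2.INTER_CUBIC);W[n+k]=s
cv2.imwrite("pics/tog.png",np.vstack([np.hstack([W["topreg"],W["topdec"]])[:,:800],np.hstack([W["sidereg"],W["sidedec"]])[:,:800]])[:,:,::-1])
E
```

```text
top reg toggle hi pts 14 [0.5149 0.2514 0.0829] [0.5469 0.2643 0.0902] [0.5021 0.2211 0.0704]
reg 3342 ((600.2552490234375, 238.31434631347656), (191.89634704589844, 291.831787109375), 75.72380828857422)
[[435. 181.]
 [718. 109.]
 [765. 295.]
 [483. 367.]]
top dec toggle hi pts 14 [ 0.5303 -0.2056  0.0801] [ 0.5697 -0.1713  0.0869] [ 0.5149 -0.219   0.0708]
dec 3487 ((630.6222534179688, -190.9840087890625), (291.48193359375, 193.99334716796875), 12.662312507629395)
[[ 467. -128.]
 [ 510. -318.]
 [ 794. -254.]
 [ 752.  -64.]]
side reg toggle hi pts 18 [0.5086 0.2671 0.0836] [0.5134 0.2704 0.091 ] [0.5027 0.2603 0.0725]
side dec toggle hi pts 13 [ 0.5215 -0.2109  0.0788] [ 0.5289 -0.206   0.0844] [ 0.5133 -0.2147  0.0718]
```

View pics/tog.png

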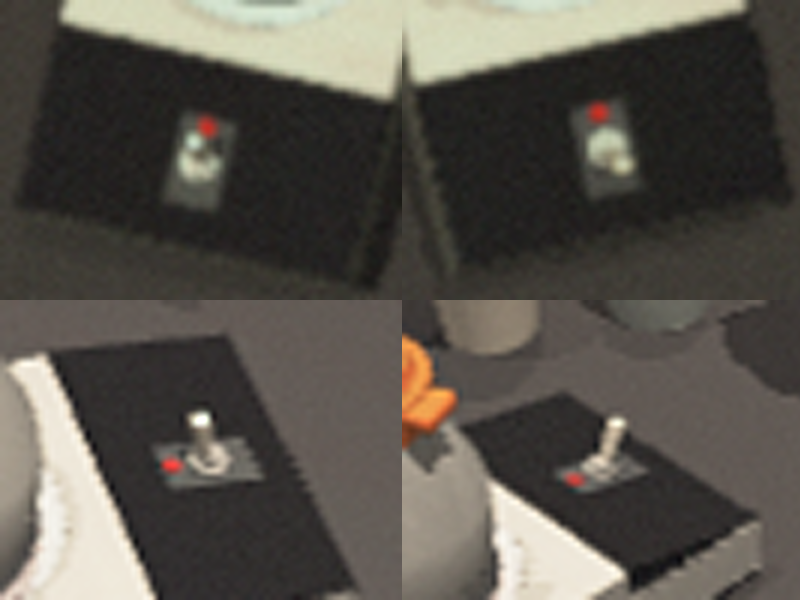

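Both footprints measure about 193 x 292 mm, which fits the given 190 x 290. The tip heights are about 0.086 and 0.091 m, as expected. From the top fit, regular's foot is at (.503,.263) with yaw -14.3°, and decaf's is at (.533,-.213) with yaw +12.7°. I'll start with the decaf and approach with the fingers shut.

```bash
python3 -m crank '{"translation":[[4.1,-1.9,0],[4.1,-1.9,0],[4.1,-1.9,0],[4.1,-1.9,0],[4.1,-1.9,0]],"roll":[1.4,0,0,0,0]}' 0; python3 -m crank '{"translation":[[4.1,-1.9,0],[4.1,-1.9,0],[4.1,-1.9,0],[4.1,-1.9,0],[0,0,0]],"roll":[0,0,0,0,0]}'
cat >> h.py <<'E'
F=dict(dec=((.5331,-.2129),12.66),reg=((.5034,.2630),-14.28))
def rel(k):
    o=ctrl.get_obs();(f,a)=F[k];a=np.radians(a);e=o["tcp_pos"][:2]-f
    c,s=np.cos(a),np.sin(a);R=o["orientation"]
    d=np.array([c*e[0]+s*e[1],-s*e[0]+c*e[1]])*1000
    print("t",o["t"],"tcp",o["tcp_pos"].round(4),"rel foot mm (warmer axes)",d.round(1),"yaw",np.degrees(np.arctan2(R[1,0],R[0,0])).round(2),"F",o["wrist_force"].round(1),"gap",o["finger_gap"])
    return d
E
python3 -c "from h import *;rel('dec')"
```

```text
t: 0.6
tcp_pos: [0.3073, -0.3692, 0.2311]
orientation: [[0.976, 0.219, -0.0], [0.219, -0.976, 0.0], [-0.0, -0.0, -1.0]]
wrist_force: [0.4, -0.7, -0.3]
finger_gap: 0.148
grip_force: 0.0
t: 1.1
tcp_pos: [0.4523, -0.2572, 0.2309]
orientation: [[0.974, 0.225, 0.0], [0.225, -0.974, 0.001], [0.001, -0.001, -1.0]]
wrist_force: [-0.8, -0.9, -0.0]
finger_gap: 0.002
grip_force: 0.0
t 1.1 tcp [ 0.4523 -0.2572  0.2309] rel foot mm (warmer axes) [-88.6 -25.5] yaw 12.99 F [-0.8 -0.9 -0. ] gap 0.0017034236943320612
```

```bash
python3 -m crank '{"translation":[[3.8,-2.6,0],[0,0,4],[0,0,4],[0,0,4],[0,0,1]],"roll":[0.3,0,0,0,0]}'; python3 - <<'E'
from h import *
rel('dec')
W=[]
for n,(u,v) in dict(top=(410,180),side=(250,160)).items():
    p,d=cams.grab_frame(n);np.savez(n+"1.npz",p=p,d=d);W.append(cv2.resize(p[v-40:v+40,u-40:u+40],None,fx=5,fy=5,interpolation=cv2.INTER_CUBIC))
cv2.imwrite("pics/d1.png",np.hstack(W)[:,:,::-1])
E
```

```text
t: 1.6
tcp_pos: [0.4788, -0.2258, 0.0975]
orientation: [[0.977, 0.214, -0.006], [0.214, -0.977, 0.004], [-0.005, -0.006, -1.0]]
wrist_force: [-0.1, 0.4, 1.1]
finger_gap: -0.001
grip_force: 0.0
t 1.6 tcp [ 0.4788 -0.2258  0.0975] rel foot mm (warmer axes) [-55.8  -0.7] yaw 12.36 F [-0.1  0.4  1.1] gap -0.0006951685003095903
```

View pics/d1.png

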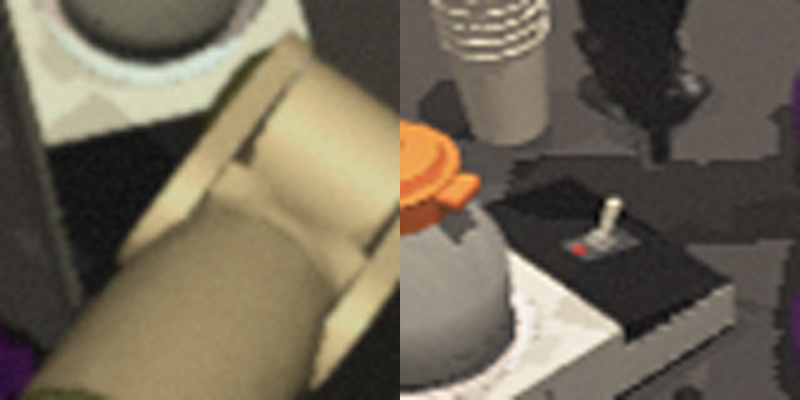

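The side crop shows the fingertip end at pixel (261,152) and the lever tip at (252,160). The wrist hides the lever in the top view. I'll compare these with the projections.

```bash
python3 - <<'E'
from h import *
print("tcp",proj("side",ctrl.get_obs()["tcp_pos"]))
for k,l,(st) in(("dec",-.54,0),("reg",.12,0)):
    (f,a)=F[k];a=np.radians(a);r=36*np.sin(l)/1000
    T=[f[0]+r*np.cos(a),f[1]+r*np.sin(a),.055+.036*np.cos(l)]
    print(k,"tip",np.round(T,4),proj("side",T),proj("top",T),"foot",proj("side",[*f,.055]),proj("top",[*f,.055]))
E
```

```text
tcp [259.77027107 150.88266745]
dec tip [ 0.515  -0.217   0.0859] [252.99736004 158.70904754] [413.43723717 183.04048713] foot [250.02034161 167.66048585] [410.31252116 179.89710634]
reg tip [0.5076 0.2619 0.0907] [327.97314945 236.56990175] [264.6659032  186.46628322] foot [329.32277441 244.27603516] [265.64770218 190.1697165 ]
```

The projections agree within about 1.5 px. I'll descend to z≈0.072 and push towards the plate.

```bash
python3 -m crank '{"translation":[[0,0,1.3],[0,0,1.2],[0,0,0],[1.2,0,0],[0,0,0]],"roll":[0,0,0,0,0]}'; python3 -c "from h import *;rel('dec')"
```

```text
t: 2.2
tcp_pos: [0.4941, -0.2243, 0.077]
orientation: [[0.977, 0.215, 0.002], [0.215, -0.977, -0.001], [0.002, 0.001, -1.0]]
wrist_force: [0.1, -0.0, 1.1]
finger_gap: -0.001
grip_force: 0.0
t 2.2 tcp [ 0.4941 -0.2243  0.077 ] rel foot mm (warmer axes) [-40.5  -2.5] yaw 12.42 F [ 0.1 -0.   1.1] gap -0.0014903597659465463
```

```bash
python3 -m crank '{"translation":[[0.5,0,0],[0.5,0,0],[0.5,0,0],[0,0,0]],"roll":[0,0,0,0]}'; python3 -c "from h import *;rel('dec')"
```

```text
t: 2.6
tcp_pos: [0.5074, -0.2209, 0.0762]
orientation: [[0.977, 0.215, -0.001], [0.215, -0.977, 0.0], [-0.001, -0.0, -1.0]]
wrist_force: [-2.8, -1.0, -1.3]
finger_gap: 0.004
grip_force: 1.1
t 2.6 tcp [ 0.5074 -0.2209  0.0762] rel foot mm (warmer axes) [-26.9  -2.1] yaw 12.41 F [-2.8 -1.  -1.3] gap 0.003703088088567223
```

Contact at about 3 N, where I expected it. I'll keep pushing.

```bash
python3 -m crank '{"translation":[[0.4,0,0],[0.4,0,0],[0,0,0]],"roll":[0,0,0]}'; python3 -c "from h import *;rel('dec')"
```

```text
t: 2.9
tcp_pos: [0.5158, -0.2192, 0.0764]
orientation: [[0.977, 0.215, 0.001], [0.215, -0.977, -0.0], [0.001, 0.001, -1.0]]
wrist_force: [0.0, 0.0, 0.5]
finger_gap: -0.002
grip_force: 0.0
t 2.9 tcp [ 0.5158 -0.2192  0.0764] rel foot mm (warmer axes) [-18.3  -2.4] yaw 12.39 F [0.  0.  0.5] gap -0.0017613143859693283
```

```bash
python3 -m crank '{"translation":[[0.3,0,0],[0,0,0]],"roll":[0,0]}'; python3 -c "from h import *;rel('dec')"
```

```text
t: 3.1
tcp_pos: [0.5183, -0.2186, 0.0763]
orientation: [[0.977, 0.215, 0.0], [0.215, -0.977, -0.0], [0.0, 0.0, -1.0]]
wrist_force: [0.3, 0.3, 0.6]
finger_gap: -0.001
grip_force: 0.0
t 3.1 tcp [ 0.5183 -0.2186  0.0763] rel foot mm (warmer axes) [-15.7  -2.3] yaw 12.39 F [0.3 0.3 0.6] gap -0.001374034890639236
```

The force dropped to zero, so the lever has snapped over. I'll retreat up, check visually and measure the space around the black pot.

```bash
python3 -m crank '{"translation":[[-2.5,0,0],[0,0,-4],[0,0,-4.5],[0,0,-4.5],[0,0,-4]],"roll":[0,0,0,0,0]}'; python3 - <<'E'
from h import *
rel('dec'); d=rel('reg'); print(d)
p,dd=cams.grab_frame("side");np.savez("side2.npz",p=p,d=dd)
u,v=250,165
cv2.imwrite("pics/d2.png",cv2.resize(p[v-40:v+40,u-40:u+40],None,fx=5,fy=5,interpolation=cv2.INTER_CUBIC)[:,:,::-1])
f,a=F['reg'];a=np.radians(a)
for n in("top","side"):
    z=np.load(n+"0.npz");P=cloud(n,z["d"]).reshape(-1,3);e=P[:,:2]-f
    x=e@[np.cos(a),np.sin(a)];y=e@[-np.sin(a),np.cos(a)]
    m=(P[:,2]>.12)&(P[:,2]<.3)&(abs(y)<.11)&(x<.3)&(x>-.1)
    o=np.argsort(x[m])[:200:20];print(n,np.c_[x[m],y[m],P[m,2]][o].round(3).tolist())
E
```

```text
t: 3.6
tcp_pos: [0.4935, -0.224, 0.2488]
orientation: [[0.977, 0.214, 0.001], [0.214, -0.977, -0.001], [0.001, 0.001, -1.0]]
wrist_force: [-0.1, 0.4, -0.3]
finger_gap: -0.002
grip_force: 0.0
t 3.6 tcp [ 0.4935 -0.224   0.2488] rel foot mm (warmer axes) [-41.1  -2.1] yaw 12.38 F [-0.1  0.4 -0.3] gap -0.0019368173269409413
t 3.6 tcp [ 0.4935 -0.224   0.2488] rel foot mm (warmer axes) [ 110.5 -474.4] yaw 12.38 F [-0.1  0.4 -0.3] gap -0.0019368173269409413
[ 110.50548232 -474.36147787]
top [[0.088, -0.001, 0.137], [0.092, 0.01, 0.137], [0.095, -0.015, 0.138], [0.097, -0.013, 0.151], [0.099, -0.006, 0.149], [0.101, -0.027, 0.138], [0.102, 0.028, 0.145], [0.104, 0.035, 0.145], [0.106, -0.024, 0.154], [0.107, -0.011, 0.161]]
side [[0.091, 0.002, 0.135], [0.099, 0.03, 0.14], [0.103, 0.033, 0.14], [0.107, 0.02, 0.17], [0.11, 0.02, 0.171], [0.112, -0.003, 0.213], [0.114, 0.042, 0.158], [0.115, 0.022, 0.183], [0.117, 0.058, 0.13], [0.119, 0.048, 0.149]]
```

View pics/d2.png

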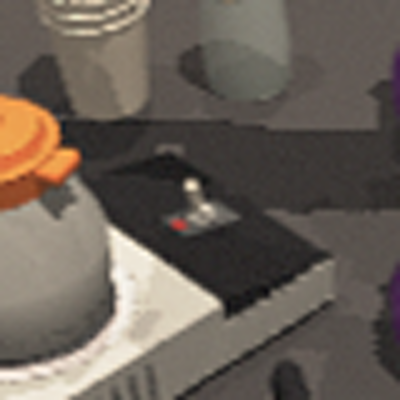

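The decaf lever at crop (195,195) now leans back to the red dot. The black pot's front is 88 mm behind the regular toggle's foot and its handle is out of the way, so there is room behind that lever.

```bash
python3 -m crank '{"translation":[[1.4,-4.6,0],[1.4,-4.6,0],[1.4,-4.6,0],[1.4,-4.6,0],[1.4,-4.6,0]],"roll":[0,0,0,0,0]}'; python3 -m crank '{"translation":[[1.4,-4.6,0],[1.4,-4.6,0],[1.4,-4.6,0],[1.4,-4.6,0],[1.4,-4.6,0]],"roll":[0,0,0,0,0]}';python3 -m crank '{"translation":[[0,0,0],[0,0,0],[0,0,0],[0,0,0],[0,0,0]],"roll":[6.7,6.7,6.7,6.6,0]}'; python3 -c "from h import *;rel('reg')"
```

```text
t: 4.15
tcp_pos: [0.5124, 0.0175, 0.2462]
orientation: [[0.977, 0.214, 0.0], [0.214, -0.977, 0.0], [0.0, 0.0, -1.0]]
wrist_force: [1.2, -0.7, -0.1]
finger_gap: -0.003
grip_force: 0.0
t: 4.65
tcp_pos: [0.5314, 0.2574, 0.2461]
orientation: [[0.977, 0.214, 0.0], [0.214, -0.977, 0.0], [0.0, -0.0, -1.0]]
wrist_force: [1.4, 0.2, 0.2]
finger_gap: -0.0
grip_force: 0.0
t: 5.15
tcp_pos: [0.5316, 0.2553, 0.246]
orientation: [[0.969, -0.248, -0.0], [-0.248, -0.969, 0.0], [-0.0, -0.0, -1.0]]
wrist_force: [-0.1, -0.6, -0.1]
finger_gap: -0.001
grip_force: 0.0
t 5.15 tcp [0.5316 0.2553 0.246 ] rel foot mm (warmer axes) [29.3 -0.5] yaw -14.37 F [-0.1 -0.6 -0.1] gap -0.0013603030918683551
```

```bash
python3 -m crank '{"translation":[[0,0,4],[0,0,4],[0,0,4],[0,0,2],[0,0,0]],"roll":[0,0,0,0,0]}'; python3 -c "from h import *;rel('reg')"
```

```text
t: 5.65
tcp_pos: [0.5302, 0.2548, 0.1033]
orientation: [[0.97, -0.245, -0.006], [-0.245, -0.97, -0.001], [-0.005, 0.003, -1.0]]
wrist_force: [0.1, 0.2, 0.3]
finger_gap: 0.001
grip_force: 0.0
t 5.65 tcp [0.5302 0.2548 0.1033] rel foot mm (warmer axes) [28.  -1.3] yaw -14.16 F [0.1 0.2 0.3] gap 0.001051096510513761
```

```bash
python3 -m crank '{"translation":[[0,0,1],[0,0,1],[0,0,1],[0,0,0]],"roll":[0,0,0,0]}'; python3 -c "from h import *;rel('reg')"
```

```text
t: 6.05
tcp_pos: [0.5311, 0.2551, 0.0751]
orientation: [[0.969, -0.247, -0.002], [-0.247, -0.969, -0.0], [-0.002, 0.001, -1.0]]
wrist_force: [-0.6, 0.7, -0.2]
finger_gap: 0.006
grip_force: 0.0
t 6.05 tcp [0.5311 0.2551 0.0751] rel foot mm (warmer axes) [28.8 -0.8] yaw -14.3 F [-0.6  0.7 -0.2] gap 0.005920868452966429
```

```bash
python3 -m crank '{"translation":[[-0.5,0,0],[-0.5,0,0],[0,0,0]],"roll":[0,0,0]}'; python3 -c "from h import *;rel('reg')"
```

```text
t: 6.35
tcp_pos: [0.5221, 0.2579, 0.0771]
orientation: [[0.969, -0.247, 0.002], [-0.247, -0.969, 0.0], [0.002, -0.001, -1.0]]
wrist_force: [1.7, -0.6, -0.2]
finger_gap: -0.003
grip_force: 1.5
t 6.35 tcp [0.5221 0.2579 0.0771] rel foot mm (warmer axes) [19.4 -0.3] yaw -14.28 F [ 1.7 -0.6 -0.2] gap -0.002869413060854765
```

```bash
python3 -m crank '{"translation":[[-0.4,0,0],[-0.3,0,0],[0,0,0]],"roll":[0,0,0]}'; python3 -c "from h import *;rel('reg')"
```

```text
t: 6.65
tcp_pos: [0.5142, 0.2597, 0.0761]
orientation: [[0.969, -0.247, -0.002], [-0.247, -0.969, -0.0], [-0.002, 0.0, -1.0]]
wrist_force: [-0.9, 0.5, 0.1]
finger_gap: -0.004
grip_force: 0.0
t 6.65 tcp [0.5142 0.2597 0.0761] rel foot mm (warmer axes) [11.3 -0.5] yaw -14.3 F [-0.9  0.5  0.1] gap -0.004039205996247482
```

```bash
python3 -m crank '{"translation":[[-0.2,0,0],[0,0,0]],"roll":[0,0]}'; python3 -c "from h import *;rel('reg')"; python3 -m crank '{"translation":[[1.5,0,0],[0,0,-4],[0,0,-4.5],[0,0,-4.5],[0,0,-4.5]],"roll":[0,0,0,0,0]}';  python3 -m crank '{"translation":[[-4,0,0],[-4.5,0,0],[-4.5,0,0],[-4,0,0],[0,0,0]],"roll":[0,0,0,0,0]}'; python3 - <<'E'
from h import *
p,d=cams.grab_frame("side");t,_=cams.grab_frame("top")
c=lambda p,u,v:cv2.resize(p[v-40:v+40,u-40:u+40],(400,400),interpolation=cv2.INTER_CUBIC)
cv2.imwrite("pics/e3.png",np.hstack([c(p,325,240),c(p,250,165)])[:,:,::-1])
cv2.imwrite("pics/s3.png",p[:,:,::-1])
a=np.load("side0.npz")["p"];x=cv2.absdiff(a,p).max(2)>60
n,_,s,ce=cv2.connectedComponentsWithStats(x.astype(np.uint8));print([r.tolist() for r in s[1:] if r[4]>15])
E
```

```text
t: 6.85
tcp_pos: [0.5127, 0.2601, 0.076]
orientation: [[0.969, -0.247, -0.001], [-0.247, -0.969, -0.0], [-0.001, 0.0, -1.0]]
wrist_force: [-0.4, -0.3, -0.3]
finger_gap: -0.001
grip_force: 0.0
t 6.85 tcp [0.5127 0.2601 0.076 ] rel foot mm (warmer axes) [ 9.7 -0.5] yaw -14.31 F [-0.4 -0.3 -0.3] gap -0.0009905053267477975
t: 7.35
tcp_pos: [0.5274, 0.2562, 0.253]
orientation: [[0.969, -0.247, -0.001], [-0.247, -0.969, -0.0], [-0.001, 0.0, -1.0]]
wrist_force: [-0.2, -0.4, 0.2]
finger_gap: -0.005
grip_force: 0.0
t: 7.85
tcp_pos: [0.3595, 0.2992, 0.2517]
orientation: [[0.97, -0.244, -0.001], [-0.244, -0.97, 0.0], [-0.001, -0.0, -1.0]]
wrist_force: [0.8, 0.4, 0.6]
finger_gap: -0.001
grip_force: 0.0
[[278, 0, 26, 17, 268], [289, 0, 43, 64, 920], [325, 0, 28, 8, 111], [365, 0, 13, 5, 33], [337, 0, 177, 153, 6483], [336, 16, 9, 5, 35], [331, 26, 21, 37, 413], [339, 65, 22, 54, 531], [269, 94, 24, 19, 243], [425, 95, 35, 17, 117], [434, 110, 17, 9, 59], [290, 114, 37, 16, 224], [453, 117, 5, 16, 45], [454, 118, 37, 25, 214], [370, 145, 61, 33, 774], [247, 160, 7, 7, 27], [450, 177, 10, 9, 19], [331, 236, 6, 6, 21]]
```

View pics/e3.png

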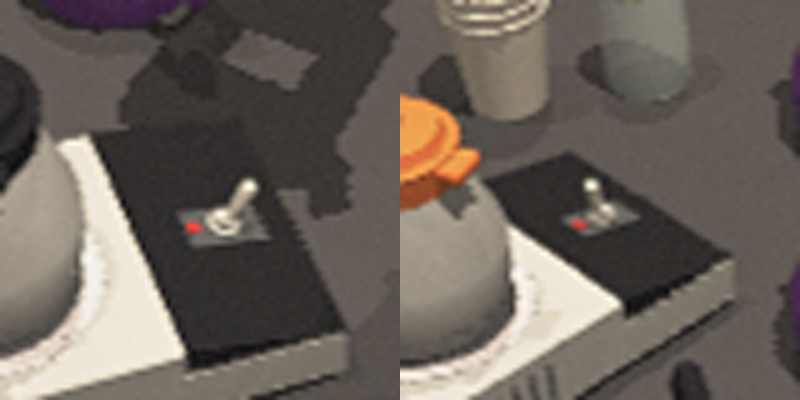

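View pics/s3.png

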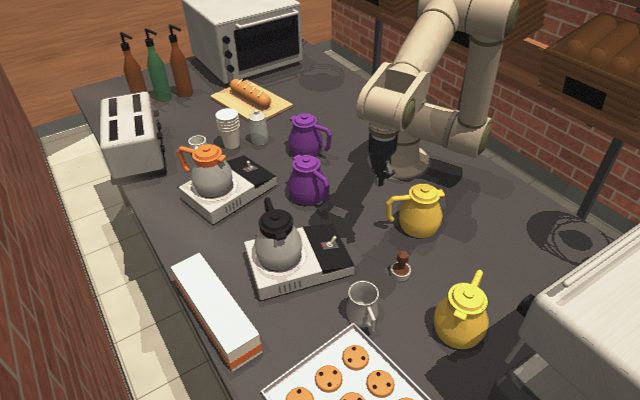

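The regular lever (crop 245,188) leans away from its red dot, so it is off. The decaf lever (crop 595,188) leans to its dot, so it is on. The picture difference shows only the arm, its shadows and the two levers (pixels 247,160 and 331,236), so nothing else has moved.

```bash
python3 -c "from bench import ctrl;print(ctrl.sign_off())"
```

```text
the job is handed in; nothing more can be done
None
```

The decaf warmer (orange-handled pot) is now on and the regular warmer (black-handled pot) is off; no pot or other item moved in the final picture, and the job is handed in at about 8 s of the 51 s allowed.

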